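# Present the clementine in its serving dish

### The job

Set the clementine from its blue egg cup gently into the middle of the shallow white dish that waits on the narrow wooden stand, and let go of it there. Then take the dish by its upright red handle, lift it straight up about 8 cm clear of the stand and, keeping it level and above the stand with the fruit resting in the middle, turn it about a quarter turn until the handle points square to the near edge of the cutting board, the edge on the robot's side. The program finishes while still holding the dish there, steady and level, with the fruit lying free in its middle; never drop the fruit or tip the dish, and leave the other things on the counter alone.

Things in the scene. Friction and masses are not known exactly. Their poses are not given: they have to be found in the camera images.
- board: Brown wooden cutting board, fixed, 300 mm along its x, 280 along its y, 18 thick. Origin: centre of its underside, on the work surface. Its x points away from the robot (within 0.2 rad of world x), its y left; its near edge is at its -x side and runs along y.
- stand: Dark wooden pedestal, fixed on the board, 50 mm tall, foot 90 mm across, flat round top 72 mm across. Origin: centre of its underside, on the board's top; z up; its x and y axes are parallel to the board's.
- dish: White round dish, loose, about 160 g (0.85 to 1.25 times), 154 mm across, rim 24 high, foot 68 across. Floor: a 6 degree cone, 8 mm up in the middle, 15 mm at 70 mm out, so a ball rolls back to the middle; there the clementine's centre is 30 mm above the underside. Origin: centre of underside; z up. Handle at its -x: first to board +y (within 0.25 rad), at last to board -x.
- dish_grip (a point): Grip point on the dish's handle, at dish (-105, 0, 48) mm, with the dish's axes. The handle is an upright red tab, 10 mm thick along dish x, 36 wide along y, 14 to 66 mm above the underside. Pinch it from above across its thickness (fingers closing along dish x), fingertips above the rim, firmly (90 N): the dish hangs off to one side.
- cup: Blue ceramic egg cup, a fixed upright ring 38 mm across outside, 28 inside, 20 mm tall, standing on the work surface in one of three places; the clementine rests in its mouth. Origin: centre of its underside.
- clementine_center (a point): Centre of the clementine, a loose orange ball 44 mm in diameter, about 50 g (hidden, 0.8 to 1.3 times), firm. In the cup its centre is 37 mm above the work surface. A grip of 20 to 30 N suits it. Its axes turn with the ball and mean nothing.
- clementine: The same clementine; its origin lies on its skin and turns with it, use the centre point instead.
- peel_jar: Bystander, loose, to be left alone: clear jar of orange peel strips, 72 mm across, 85 tall. Origin: centre of its underside.
- honey_jar: Bystander, loose, to be left alone: clear jar of amber honey with a brass lid, 66 mm across, 80 tall. Origin: centre of its underside.
- empty_jar: Bystander, loose, to be left alone: empty-looking clear jar, 68 mm across, 85 tall. Origin: centre of its underside.
- spoon: Bystander, loose, to be left alone: wooden spoon lying flat, 200 mm long. Origin: centre of its underside; it lies in front of the board, to the right.
Not all that is in view belongs to the job. Of the things like the clementine, leave any that is pink; of the rest the smaller one is meant. Leave any orange look-alike of the dish alone.

How it is judged:
On the way, in this order (a step that is already met when the one before it is completed fails the run):
1. the clementine lies free in the middle of the dish, which still stands on the stand (horizontal distance between clementine_center and dish below 0.015 m and z of clementine_center in the frame of dish between 0.02 and 0.038 m and contact force between clementine and the arm below 0.02 N and contact force between each of clementine, dish and the fingers below 0.02 N and contact force between dish and stand above 0.3 N and linear speed of clementine below 0.05 m/s), for 0.2 s.
2. the dish, not yet turned, is lifted at least 50 mm off the stand with the clementine in its middle (z of dish in the frame of stand above 0.1 m and horizontal distance between clementine_center and dish below 0.025 m and contact force between clementine and the arm below 0.02 N and contact force between clementine and the fingers below 0.02 N and angle between the x axis of dish and the y axis of board, either way round below 0.6 rad), for 0.2 s.
At the end, for the whole second after the job is handed in: Held by the fingers alone: dish 50 to 150 mm above the stand's top, within 50 mm of its axis, level within 5 degrees, handle to the board's near edge within 8 degrees, at rest; the clementine lies free in it, untouched by the robot, within 15 mm of the middle, at rest (horizontal distance between clementine_center and dish below 0.015 m and z of clementine_center in the frame of dish between 0.02 and 0.038 m and contact force between clementine and the arm below 0.02 N and contact force between clementine and the fingers below 0.02 N and z of dish in the frame of stand between 0.1 and 0.2 m and horizontal distance between dish and stand below 0.05 m and angle between dish's own z axis and vertical below 0.087 rad and angle between the x axis of dish and the x axis of board, either way round below 0.14 rad and x of dish_grip in the frame of stand below -0.03 m and contact force between dish and the fingers above 1 N and contact force between dish and stand below 0.01 N and linear speed of dish below 0.02 m/s and angular speed of dish below 0.4 rad/s and linear speed of clementine below 0.03 m/s); the arm keeps its last pose, push and grip.
It fails at once if the clementine strays more than 30 mm from the middle while the dish is lifted (z of dish in the frame of stand above 0.06 m and horizontal distance between clementine_center and dish above 0.03 m).
It fails at once if the dish tips by more than 11 degrees (angle between dish's own z axis and vertical above 0.2 rad).
It fails at once if the clementine is let go more than 20 mm above its rest in the dish (horizontal distance between clementine_center and dish below 0.08 m and z of clementine_center in the frame of dish above 0.05 m and contact force between clementine and the fingers below 0.01 N).
It fails at once if the dish is lowered or knocked off its stand (z of dish in the frame of stand below 0.04 m).
It fails at once if a bystander is shifted by more than 30 mm (distance of any of peel_jar, honey_jar, empty_jar, spoon from where it was at the start of the episode above 0.03 m).
It also fails if it takes over 69 s, if anything falls off the work surface, if the arm or the gripper's body presses on something with over 40 N, if the wrist force passes 120 N, or if a joint passes its speed limit or range.

### The arm

A 6-joint arm with a two-finger parallel gripper is mounted at the origin on the work surface. World frame = base frame: x ahead of the robot, y to its left, z up, the work surface at z = 0. Lengths are in m, angles in rad, forces in N, time in s.
With the tool pointing down it reaches from about 0.35 to 0.975 m from the base axis. Payload 4.9 kg.
Tool frame: the origin (TCP) lies on the centre line of the jaws, within the pads' length; the fingertips stand manip.tip_reach ahead of it and the grasp point (between the pads) is the TCP (manip.tip_reach is the distance from the TCP to the fingertips, in m); z points along the fingers, y is the line along which they close (so a half turn about z gives the same grasp; the last joint's range is limited). The gripper opens to 85 mm and grips with 20 to 120 N. Pads are 22 mm wide; open, the fingers measure 114 mm over their backs; the gripper's body (76 mm by 85 mm) begins 54 mm behind the grasp point. The pads swing forward as they close: fully open they stand 13 mm farther back than shut.
Start: joints at [-1.25, 0.053, 1.613, -0, 1.476, -0.119], TCP at [0.266, -0.566, 0.25] pointing down, gripper open.
Joint ranges: [-3.01, 3.01], [-1.01, 2.22], [0.06, 2.58], [-1.02, 4.17], [0.09, 2.62], [-3.14, 3.14]. Speed limits (rad/s): [2.57, 2.57, 3.14, 3.14, 3.14, 3.14].

### API

Orientations are given as a unit quaternion [w, x, y, z].
In Python, from plant import manip gives the robot as it stands. The module is installed in compiled form; this text tells all that it offers.
- The arm moves only by the tool move_arm, never from a script. Its argument "rows" is a list of rows, each a list of 7 numbers: the shift along the tool's x, y, z in cm, then the turn, a rotation vector about the tool's x, y, z in degrees, then the opening, from -1 (shut) to 1 (fully open). In form: [[tx, ty, tz, ax, ay, az, jaw], ...]. A call has 1 to 20 rows; each row shifts and turns the commanded pose from where the row before left it, along the tool's axes as they then stand; what a row does not reach is not made up. A row lasts 1/12 s, in which the tool goes at most 41.7 mm and 7.16 degrees, less where a joint would pass 70% of its speed; a pose out of reach is approached as far as the arm can. A call is refused whole if a number of a shift passes 4.17 or a number of a turn 7.16, either way. A call with a gripper value outside its range is refused whole. The fingers move at their own pace and stop on an object; the grip force is fixed at half the most. Time passes only in rows, so rows that do not move let the fingers close. It gives the time, the measured TCP pose, the force, the opening and the grip force at its end, in the units of the state.
- manip.state(): the state, without advancing time (a new reading comes with each control period).
- manip.grab_frame(name): name is "scene" or "side" or "wrist"; returns a dict with "img" (480x640x3 uint8, blue, green, red), "mtx" (3x3 intrinsics, pixels), "R" (3x3) and "t" (3): a world point X has camera coordinates R X + t. Camera axes: x right, y down, z forward; pixel columns grow to the right and rows downward; lengths in m; the calibration is good to about 2 mm. The wrist camera is an equidistant fisheye: a pixel r from the principal point sees the ray r / f radians off the axis. A picture is of the moment at which its call begins. There is no depth.
- manip.job_done(): hands the job in; it is judged then, once.
The state is a dict: "time": time; "joint_pos": joint angles; "joint_vel": joint speeds; "joint_efforts": joint torques, N m; "tool_pos": TCP position; "tool_rot": TCP orientation; "contact_force": force on the tool from outside, world axes, zero at the start; "ft_torque": the same for the moment, N m; "gripper_width": opening from 0.0 (shut) to 1.0 (fully open); "grasp_force": force on a finger pad.
Only numpy, scipy, OpenCV 4.12 (cv2) and the standard library are available. Lean on these libraries where they do the work, as an engineer would, in place of code of your own. Each camera call takes 0.05 s, during which the arm holds its last target. There are 200 camera calls.

## Working session

There is one attempt and no reset: what is moved stays moved. The work goes in short steps, Python scripts to look and compute and a tool call to move; the robot and the scene stay as the last step left them, time stands still between calls to the robot, and variables do not carry over. Pictures are saved under pics/ and viewed, at most 10 in all, crops included, and the job is handed in when it is done.

Besides the shell and the picture viewer there is one more tool, called after "Call:" in YAML: its name, and indented under it one key for each argument. move_arm: Moves the arm, as the interface text tells. Its arguments: {"type":"object","properties":{"rows":{"type":"array","items":{"type":"array","items":{"type":"number"}}}},"required":["rows"]}

```bash
mkdir -p pics; ls; python3 - <<'E'
from plant import manip
import cv2,numpy as np
s=manip.state();print(s,manip.tip_reach)
for n in("scene","side"):
    f=manip.grab_frame(n);cv2.imwrite(f"pics/{n}0.png",f["img"]);np.savez(n+"0.npz",**f)
    print(n,f["mtx"].tolist(),(-f["R"].T@f["t"]).round(3),f["R"][2].round(2))
E
```

```text
pics
{'time': 0.0, 'joint_pos': array([-1.24998361e+00,  5.33692641e-02,  1.61430441e+00, -1.90689275e-05,
        1.47598147e+00, -1.18988191e-01]), 'joint_vel': array([ 1.23221142e-03,  1.54215294e-04,  7.01847105e-04,  1.75999775e-03,
        7.31115442e-04, -2.94683136e-05]), 'joint_efforts': array([-4.67376067e-04, -3.93671966e+01, -3.70179749e+01, -1.13061001e-04,
        6.93050111e-03,  6.14847224e-06]), 'tool_pos': array([ 0.26591661, -0.56496327,  0.24904906]), 'tool_rot': array([-1.02504154e-03,  9.75918451e-01,  2.18133248e-01, -1.13331046e-04]), 'contact_force': array([ 0.07276403,  0.44506252, -0.54523036]), 'ft_torque': array([-0.00567758,  0.01688858, -0.00167426]), 'grasp_force': 0.0, 'gripper_width': 0.9995849637793809} 0.019
scene [[507.1935291375232, 0.0, 322.3770804360122], [0.0, 507.1935291375232, 228.9008067386853], [0.0, 0.0, 1.0]] [1.155 0.208 0.742] [-0.69 -0.29 -0.66]
side [[492.3885333015089, 0.0, 320.5378018513424], [0.0, 492.3885333015089, 240.09360953078783], [0.0, 0.0, 1.0]] [ 0.349 -1.143  0.706] [ 0.1   0.86 -0.5 ]
```

View pics/scene0.png

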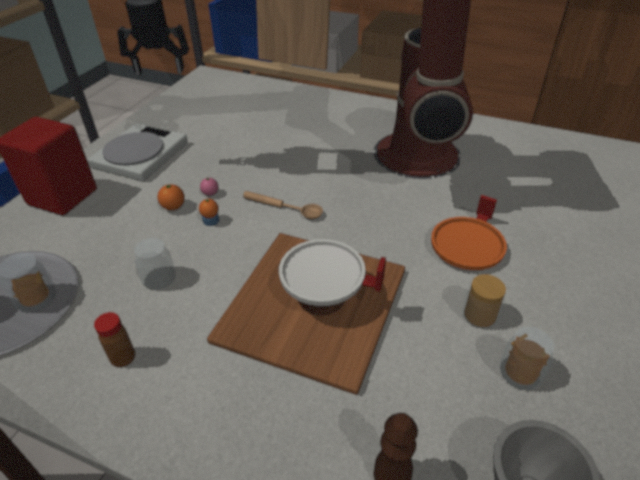

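View pics/side0.png

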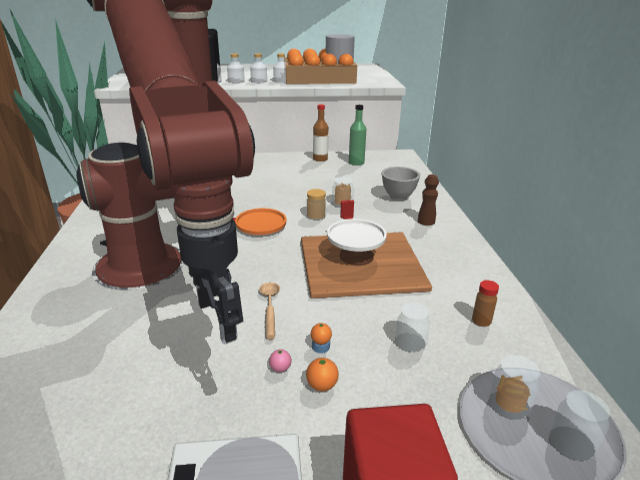

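```bash
cat > h.py <<'E'
import numpy as np,cv2
def load(n): return dict(np.load(n))
def rays(f,uv):
    uv=np.atleast_2d(uv).astype(float);K=f["mtx"]
    d=np.c_[(uv[:,0]-K[0,2])/K[0,0],(uv[:,1]-K[1,2])/K[1,1],np.ones(len(uv))]@f["R"]
    d/=np.linalg.norm(d,axis=1)[:,None]; return -f["R"].T@f["t"],d
def plane(f,uv,z):
    c,d=rays(f,uv);return c+d*((z-c[2])/d[:,2])[:,None]
def tri(fs,uvs):
    A=0;b=0
    for f,uv in zip(fs,uvs):
        c,d=rays(f,uv);P=np.eye(3)-np.outer(d[0],d[0]);A=A+P;b=b+P@c
    X=np.linalg.solve(A,b);return X
def blob(mask,near):
    n,l,s,c=cv2.connectedComponentsWithStats(mask.astype(np.uint8))
    ok=[i for i in range(1,n) if s[i,4]>15]
    i=min(ok,key=lambda i:np.hypot(*(c[i]-near)))
    m=(l==i).astype(np.uint8)
    ct=max(cv2.findContours(m,0,1)[0],key=len)[:,0]
    return c[i],s[i],ct,m
def circ(p):
    A=np.c_[2*p[:,:2],np.ones(len(p))];x=np.linalg.lstsq(A,(p[:,:2]**2).sum(1),rcond=None)[0]
    return x[:2],np.sqrt(x[2]+x[:2]@x[:2])
E
python3 - <<'E'
from h import *
fs=[load("scene0.npz"),load("side0.npz")]
cl=[];hd=[]
for f,nm,c0,w0,h0,b0 in zip(fs,("scene","side"),((208,208),(321,333)),((322,270),(357,235)),((376,273),(384,230)),((270,320),(330,280))):
    hsv=cv2.cvtColor(f["img"],cv2.COLOR_BGR2HSV);H,S,V=[hsv[...,i].astype(int) for i in range(3)]
    c,s,ct,m=blob((H>4)&(H<20)&(S>190)&(V>110),c0);e=cv2.fitEllipse(ct) ;print(nm,"clem",c,s,e);cl.append(cv2.minEnclosingCircle(ct)[0])
    c,s,ct,m=blob((H>95)&(H<125)&(S>90)&(V>40),(c0[0],c0[1]+12));print("cup",c,s,plane(f,[c],.01).round(4))
    c,s,ct,m=blob((S<45)&(V>175) if nm=="side" else (S<45)&(V>140),w0);hull=cv2.convexHull(ct)[:,0];print("dish",s,[ (a.round(4),r.round(4)) for a,r in [circ(plane(f,hull,.091))]])
    c,s,ct,m=blob(((H<5)|(H>172))&(S>150)&(V>60),h0);print("handle",c,s,cv2.approxPolyDP(ct,1.5,True)[:,0].tolist(),plane(f,[c],.115).round(4));hd.append(c)
    c,s,ct,m=blob((H>5)&(H<18)&(S>80)&(S<200)&(V>70),b0);p=plane(f,cv2.convexHull(ct)[:,0],.018)[:,:2].astype(np.float32)
    print("board",s,cv2.minAreaRect(p)); q=cv2.approxPolyDP(cv2.convexHull(ct),6,True)[:,0];print(q.tolist(),plane(f,q,.018)[:,:2].round(4).tolist())
print("clem tri",tri(fs,cl),[plane(f,[u],.037).round(4) for f,u in zip(fs,cl)])
E
```

```text
Traceback (most recent call last):
  File "h.py", line 17, in blob
    i=min(ok,key=lambda i:np.hypot(*(c[i]-near)))
ValueError: min() iterable argument is empty
```

```bash
cat > m.py <<'E'
from h import *
fs=[load("scene0.npz"),load("side0.npz")]
cl=[]
for f,nm,c0,w0,h0,b0 in zip(fs,("scene","side"),((208,208),(321,333)),((322,270),(357,235)),((378,275),(347,209)),((270,320),(330,280))):
    hsv=cv2.cvtColor(f["img"],cv2.COLOR_BGR2HSV);H,S,V=[hsv[...,i].astype(int) for i in range(3)]
    for u in (c0,(c0[0]+1,c0[1]+12),w0,h0,b0):print(u,hsv[u[1],u[0]],end=" ")
    def t(fn):
        try: fn()
        except Exception as e: print("ERR",e)
    def a():
        c,s,ct,m=blob((H>4)&(H<22)&(S>150)&(V>80),c0);print(nm,"clem",c,s);cl.append(cv2.minEnclosingCircle(ct)[0])
    def b():
        c,s,ct,m=blob((H>95)&(H<125)&(S>70)&(V>40),(c0[0],c0[1]+12));print("cup",c,s,plane(f,[c],.01).round(4))
    def d():
        c,s,ct,m=blob((S<45)&(V>(185 if nm=="side" else 130)),w0);hull=cv2.convexHull(ct)[:,0];print("dish",s,circ(plane(f,hull,.091)))
    def e():
        c,s,ct,m=blob(((H<5)|(H>172))&(S>120)&(V>60),h0);print("handle",c,s,cv2.approxPolyDP(ct,1.5,True)[:,0].tolist(),plane(f,[c],.115).round(4))
    def g():
        c,s,ct,m=blob((H>2)&(H<20)&(S>70)&(V>50),b0);h=cv2.convexHull(ct);p=plane(f,h[:,0],.018)[:,:2].astype(np.float32)
        print("board",s,cv2.minAreaRect(p)); q=cv2.approxPolyDP(h,6,True)[:,0];print(q.tolist(),plane(f,q,.018)[:,:2].round(4).tolist())
    for k in (a,b,d,e,g): t(k)
print("clem tri",tri(fs,cl),[plane(f,[u],.037).round(4) for f,u in zip(fs,cl)])
E
python3 m.py
```

```text
(208, 208) [ 11 180 146] (209, 220) [104 102  75] (322, 270) [ 30   8 166] (378, 275) [  1 186  70] (270, 320) [ 13 130 108] scene clem [208.02202643 207.87665198] [200 200  17  17 227]
cup [210.61728395 220.60493827] [203 216  15   9  81] [[ 0.4521 -0.3541  0.01  ]]
dish [    0   110   499   370 83236] (array([ 0.51900895, -0.20588661]), np.float64(0.48700727988878323))
handle [375.33444816 276.81605351] [363 258  22  33 299] [[383, 258], [379, 263], [378, 275], [375, 277], [366, 275], [363, 284], [374, 286], [376, 290], [379, 289], [381, 273], [384, 267]] [[0.5762 0.0636 0.115 ]]
board [  207   234   198   160 13983] ((0.5846724510192871, -0.04906220734119415), (0.3124038875102997, 0.2789537012577057), 0.5836209058761597)
[[279, 234], [404, 267], [356, 393], [208, 341]] [[0.4437, -0.1882], [0.44, 0.086], [0.7378, 0.0897], [0.7395, -0.1809]]
(321, 333) [ 14 167 238] (322, 345) [104  97 150] (357, 235) [ 30   2 237] (347, 209) [  1 175 130] (330, 280) [ 13 131 177] side clem [320.80625 333.54375] [311 324  21  20 320]
cup [320.63309353 347.15107914] [312 341  18  12 139] [[ 0.4417 -0.3753  0.01  ]]
dish [326 200   8   9  30] (array([0.51146165, 0.1358725 ]), np.float64(0.02540357208876668))
handle [346.83333333 208.85135135] [341 200  13  19 222] [[352, 200], [341, 201], [341, 217], [352, 217]] [[0.5578 0.0503 0.115 ]]
board [ 301  232  131   66 6064] ((0.5826971530914307, -0.06583566963672638), (0.29915374517440796, 0.2945990264415741), 0.5751854181289673)
[[431, 285], [311, 297], [301, 238], [401, 232]] [[0.733, -0.1881], [0.4365, -0.2114], [0.4335, 0.0705], [0.7264, 0.0821]]
clem tri [ 0.44276611 -0.36237338  0.03626299] [array([[ 0.4429, -0.3617,  0.037 ]]), array([[ 0.443 , -0.3637,  0.037 ]])]
```

```bash
python3 - <<'E'
from h import *
a=cv2.imread("pics/scene0.png");b=cv2.imread("pics/side0.png")
A=cv2.resize(a[225:315,265:400],None,fx=3,fy=3,interpolation=0);
B=cv2.resize(b[190:280,310:400],None,fx=3,fy=3,interpolation=0)
cv2.imwrite("pics/crop1.png",np.hstack([A,B]))
for im,c in((a,(322,272)),(b,(357,235))):
    h=cv2.cvtColor(im,cv2.COLOR_BGR2HSV)
    print(h[c[1],c[0]-55:c[0]-20,2],h[c[1],c[0]-55:c[0]-20,1]);print(h[c[1],c[0]+20:c[0]+55,2]);print(h[c[1]-40:c[1]-5,c[0],2],h[c[1]+5:c[1]+45,c[0],2])
E
```

```text
[109 110 109 109 105 101  97  97  97 100 102 121 143 157 152 129 107 107
 121 144 160 161 165 163 162 162 165 165 165 165 165 165 167 166 163] [136 132 138 133 131 134 134 137 134 125 105  61  30  15  10  10  12  10
  11   9  13  11   9  11   9  11  11   8   9   9  11  11  11   9   9]
[168 169 168 167 167 169 169 167 167 169 171 169 168 170 169 169 167 158
 150 149 159 159 142 106  87  88  91  97  98 101 104 107 109 108  97]
[141 138 140 137 138 141 145 151 156 142 126 115 124 147 164 167 171 168
 168 169 172 170 167 167 170 169 170 169 168 163 167 171 170 166 169] [166 168 168 166 164 163 167 167 166 163 166 166 166 167 165 166 163 161
 163 161 161 164 162 159 134 109 101  90  74  55  37  40  36  47  45  41
  44  47  59  63]
[215 215 202 200 201 212 212 198 196 197 204 206 207 204 202 205 202 202
 200 204 205 196 197 197 172 127 222 237 237 238 238 238 238 238 238] [ 6  5  8  8  8 14 14 17 18 19 23 25 23 23 32 34 30 30 29 39 39 33 32 32
 47 44  3  3  2  2  2  2  2  2  2]
[236 235 235 235 235 227 124 225 236 212 182 181 180 180 179 180 180 180
 180 180 181 181 180 181 180 181 180 179 208 212 213 213 196 185 183]
[208 212 212 209 209 210 206 204 206 207 207 207 208 206 207 209 210 210
 210 211 212 214 215 222 228 217 211 216 224 233 239 239 239 239 238] [236 236 235 235 234 235 233 218 188 188 176 130  62  63  63  59  58  56
  57  58  59  60  75  89  81 110 146 157 160 162 159 154 153 151 151 154
 156 158 153 148]
```

View pics/crop1.png

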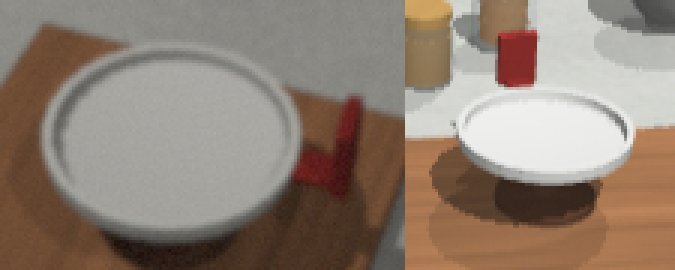

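```bash
python3 - <<'E'
from h import *
a,b=load("scene0.npz"),load("side0.npz")
for f,p in((a,[(279.3,270),(365.3,269),(322,238.7)]),(b,[(327.3,235),(386.8,236.5),(358,219)])):
    P=plane(f,p,.092);print(P.round(4).tolist(),circ(P))
print(plane(b,[(341,200),(353,200),(341,218)],.134).round(4))
print(plane(a,[(382,258),(385.5,258),(380,289),(375,289)],.134).round(4),plane(a,[(380,289),(375,289)],.082).round(4))
E
```

```text
[[0.6026, -0.1052, 0.092], [0.5434, 0.036, 0.092], [0.498, -0.0659, 0.092]] (array([ 0.56880427, -0.03637429]), np.float64(0.07667028890352096))
[[0.4927, -0.0499, 0.092], [0.6435, -0.0702, 0.092], [0.5868, 0.0322, 0.092]] (array([ 0.57028545, -0.04387075]), np.float64(0.07783708403004012))
[[ 0.5436  0.0676  0.134 ]
 [ 0.5764  0.0651  0.134 ]
 [ 0.5282 -0.0392  0.134 ]]
[[0.5476 0.0652 0.134 ]
 [0.5454 0.0707 0.134 ]
 [0.6164 0.0831 0.134 ]
 [0.6193 0.0757 0.134 ]] [[0.5703 0.0724 0.082 ]
 [0.5736 0.0643 0.082 ]]
```

```bash
python3 - <<'E'
from h import *
a,b=load("scene0.npz"),load("side0.npz")
for n,u,v in(("pink",(209,187),(280,361)),("orange",(171,197),(322.5,375)),("emptyjar",(153,263),(411,328)),("honey",(486,301),(316,205)),("peel",(527,360),(343,194)),("orange dish",(469,243),(261,222))):print(n,tri([a,b],[u,v]).round(3))
E
```

```text
pink [ 0.356 -0.417  0.019]
orange [ 0.433 -0.47   0.028]
emptyjar [ 0.632 -0.368  0.04 ]
honey [0.491 0.248 0.037]
peel [0.59  0.329 0.034]
orange dish [0.319 0.192 0.013]
```

Call:
move_arm:
  rows:
    - [2.5,-1.1,0.4,0,0,0,0.5]
    - [2.5,-1.1,0.4,0,0,0,0.5]
    - [2.5,-1.1,0.4,0,0,0,0.5]
    - [2.5,-1.1,0.4,0,0,0,0.5]
    - [2.5,-1.1,0.4,0,0,0,0.5]
    - [2.5,-1.1,0.4,0,0,0,0.5]
    - [2.5,-1.1,0.4,0,0,0,0.5]
    - [2.5,-1.1,0.4,0,0,0,0.5]
    - [2.5,-1.1,0.4,0,0,0,0.5]
    - [2.2,-0.9,0.4,0,0,0,0.5]
    - [0,0,0,0,0,-5,0.5]
    - [0,0,0,0,0,-5,0.5]
    - [0,0,0,0,0,-5,0.5]
    - [0,0,0,0,0,-5,0.5]
    - [0,0,0,0,0,-5,0.5]
    - [0,0,0,0,0,-5,0.5]
    - [0,0,0,0,0,-5,0.5]
    - [0,0,0,0,0,-5,0.5]
    - [0,0,0,0,0,-5,0.5]
    - [0,0,0,0,0,-5,0.5]

```text
time: 1.77
tool_pos: [0.4434, -0.3623, 0.2096]
tool_rot: [-0.001, 0.791, 0.612, -0.0]
contact_force: [-0.4, -0.4, 0.1]
gripper_width: 0.752
grasp_force: 0.0
```

```bash
cat >> h.py <<'E'
def wplane(f,uv,z):
    uv=np.atleast_2d(uv).astype(float);K=f["mtx"];x=(uv-K[:2,2])/K[0,0];r=np.linalg.norm(x,axis=1)
    d=np.c_[x*(np.sin(r)/np.maximum(r,1e-9))[:,None],np.cos(r)]@f["R"];c=-f["R"].T@f["t"]
    return c+d*((z-c[2])/d[:,2])[:,None]
E
python3 - <<'E'
from plant import manip
from h import *
f=manip.grab_frame("wrist");cv2.imwrite("pics/w1.png",f["img"]);print(f["mtx"][0],-f["R"].T@f["t"],f["R"][2])
hsv=cv2.cvtColor(f["img"],cv2.COLOR_BGR2HSV);H,S,V=[hsv[...,i].astype(int) for i in range(3)]
m=((H>4)&(H<22)&(S>150)&(V>80)).astype(np.uint8)
n,l,s,c=cv2.connectedComponentsWithStats(m)
for i in range(1,n):
    if s[i,4]>100:print(s[i],c[i],wplane(f,[c[i]],.037).round(4))
E
```

```text
[371.64829954   0.         321.21014767] [ 0.46191003 -0.29165008  0.33352381] [-0.07147098 -0.27455443 -0.95891176]
[ 258    0  123   21 1140] [305.88508772   6.72368421] [[ 0.476  -0.1885  0.037 ]]
[ 296  194   52   53 2007] [321.41953164 219.85999003] [[ 0.4439 -0.3614  0.037 ]]
[617 286  23  37 571] [630.31873905 306.2854641 ] [[ 0.7783 -0.5524  0.037 ]]
[ 311  298   62   63 2915] [341.84082333 328.65591767] [[ 0.4364 -0.4651  0.037 ]]
```

View pics/w1.png

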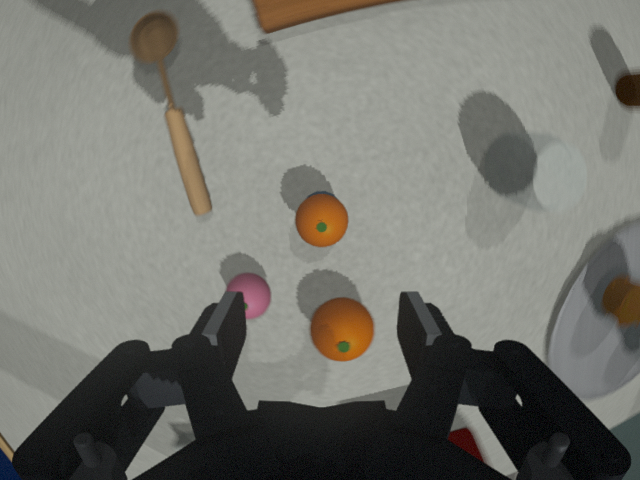

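Call:
move_arm:
  rows:
    - [0,0,2,0,0,0,0.5]
    - [0,0,2,0,0,0,0.5]
    - [0,0,2,0,0,0,0.5]
    - [0,0,2,0,0,0,0.5]
    - [0,0,2,0,0,0,0.5]
    - [0,0,2,0,0,0,0.5]
    - [0,0,1.5,0,0,0,0.5]
    - [0,0,1.5,0,0,0,0.5]
    - [0,0,1,0,0,0,0.5]
    - [0,0,0.8,0,0,0,0.5]
    - [0,0,0,0,0,0,0.5]
    - [0,0,0,0,0,0,0.5]
    - [0,0,0,0,0,0,0.2]
    - [0,0,0,0,0,0,0.1]
    - [0,0,0,0,0,0,-0.1]
    - [0,0,0,0,0,0,-0.1]
    - [0,0,0,0,0,0,-0.1]
    - [0,0,0,0,0,0,-0.1]

```text
time: 3.32
tool_pos: [0.4436, -0.3632, 0.044]
tool_rot: [0.0, 0.792, 0.61, -0.0]
contact_force: [-3.3, 1.1, 5.8]
gripper_width: 0.481
grasp_force: 59.7
```

Call:
move_arm:
  rows:
    - [0,0,0,0,0,0,0.3]
    - [0,0,0,0,0,0,0.4]
    - [0,0,0,0,0,0,0.4]
    - [0,0,0.3,0,0,0,0.4]
    - [0,0,0.3,0,0,0,0.4]
    - [0,0,0,0,0,0,0.4]
    - [0,0,0,0,0,0,0.2]
    - [0,0,0,0,0,0,0.1]
    - [0,0,0,0,0,0,-0.1]
    - [0,0,0,0,0,0,-0.1]
    - [0,0,0,0,0,0,-0.1]
    - [0,0,0,0,0,0,-0.1]

```text
time: 4.32
tool_pos: [0.4436, -0.3626, 0.0366]
tool_rot: [-0.0, 0.792, 0.61, -0.0]
contact_force: [-2.5, 0.2, 1.6]
gripper_width: 0.483
grasp_force: 60.3
```

Call:
move_arm:
  rows:
    - [0,0,-0.4,0,0,0,-0.1]
    - [0,0,-0.8,0,0,0,-0.1]
    - [0,0,-1.2,0,0,0,-0.1]
    - [0,0,-1.5,0,0,0,-0.1]
    - [0,0,-1.5,0,0,0,-0.1]
    - [0,0,-1.5,0,0,0,-0.1]
    - [0,0,-1.5,0,0,0,-0.1]
    - [0,0,-1.5,0,0,0,-0.1]
    - [0,0,-1.5,0,0,0,-0.1]
    - [0,0,-1.5,0,0,0,-0.1]
    - [0,0,-1.5,0,0,0,-0.1]
    - [0,0,-1.5,0,0,0,-0.1]
    - [0,0,-1.5,0,0,0,-0.1]
    - [0,0,-1.2,0,0,0,-0.1]
    - [0,0,-0.8,0,0,0,-0.1]
    - [0,0,-0.4,0,0,0,-0.1]
    - [0,0,0,0,0,0,-0.1]

```text
time: 5.73
tool_pos: [0.4439, -0.3629, 0.2356]
tool_rot: [0.001, 0.792, 0.61, 0.0]
contact_force: [0.2, 0.1, -0.6]
gripper_width: 0.488
grasp_force: 60.6
```

Call:
move_arm:
  rows:
    - [1,0.1,0,0,0,0,-0.1]
    - [2,0.2,0,0,0,0,-0.1]
    - [2.6,0.3,0,0,0,0,-0.1]
    - [2.6,0.3,0,0,0,0,-0.1]
    - [2.6,0.3,0,0,0,0,-0.1]
    - [2.6,0.3,0,0,0,0,-0.1]
    - [2.6,0.3,0,0,0,0,-0.1]
    - [2.6,0.3,0,0,0,0,-0.1]
    - [2.6,0.3,0,0,0,0,-0.1]
    - [2.6,0.3,0,0,0,0,-0.1]
    - [2.6,0.3,0,0,0,0,-0.1]
    - [2.6,0.3,0,0,0,0,-0.1]
    - [2.6,0.3,0,0,0,0,-0.1]
    - [2,0.2,0,0,0,0,-0.1]
    - [0.7,0.1,0,0,0,0,-0.1]
    - [0,0,0,0,0,0,-0.1]
    - [0,0,0,0,0,0,-0.1]

```text
time: 7.15
tool_pos: [0.5684, -0.0408, 0.2334]
tool_rot: [-0.0, 0.792, 0.61, -0.001]
contact_force: [-0.4, -0.3, 0.0]
gripper_width: 0.486
grasp_force: 60.6
```

```bash
python3 - <<'E'
from plant import manip
from h import *
s=manip.state();print(s["tool_pos"],s["tool_rot"],s["grasp_force"])
f=manip.grab_frame("wrist");cv2.imwrite("pics/w2.png",f["img"]);np.savez("w2.npz",**f)
hsv=cv2.cvtColor(f["img"],cv2.COLOR_BGR2HSV);H,S,V=[hsv[...,i].astype(int) for i in range(3)]
c,s,ct,m=blob(((H<5)|(H>172))&(S>120)&(V>50),(320,100));print(s,c,cv2.approxPolyDP(ct,1.5,True)[:,0].tolist())
E
```

```text
[ 0.56840586 -0.04076776  0.23335634] [-4.68750325e-04  7.92043227e-01  6.10464346e-01 -7.67847476e-04] 60.633981227874756
[ 235   68   67   65 2041] [272.47770701  98.56099951] [[287, 68], [263, 76], [235, 89], [240, 101], [248, 103], [247, 99], [252, 105], [255, 102], [262, 104], [272, 132], [284, 126], [301, 122], [293, 99], [290, 96], [291, 94], [287, 91], [284, 94], [281, 93], [279, 97], [278, 95], [273, 96], [273, 99], [268, 92], [268, 96], [271, 96], [270, 100], [264, 95], [256, 103], [254, 101], [255, 96], [258, 97], [271, 87], [273, 91], [280, 87], [282, 90], [283, 87], [293, 83], [293, 78]]
```

View pics/w2.png

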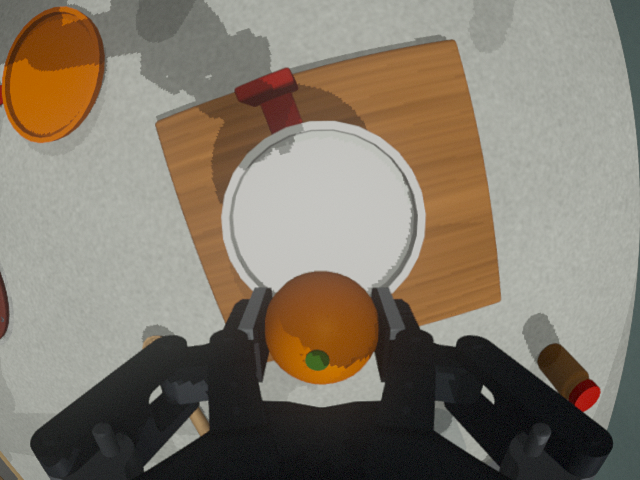

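```bash
python3 - <<'E'
from h import *
f=load("w2.npz");hsv=cv2.cvtColor(f["img"],cv2.COLOR_BGR2HSV);S=cv2.blur(hsv,(3,3))[...,1].astype(int)
pts=[]
for a in np.radians(np.r_[-215:-120:4,-95:35:4]):
    for r in np.arange(60,140,.5):
        u=323+r*np.cos(a);v=218+r*np.sin(a)
        if S[int(round(v)),int(round(u))]>40:pts.append((u,v));break
P=plane_=wplane(f,pts,.091);c,r=circ(P);res=np.hypot(*(P[:,:2]-c).T)-r;ok=abs(res-np.median(res))<.003
c,r=circ(P[ok]);print(c,r,ok.sum(),len(pts))
T=wplane(f,[(235,89),(288,68),(296,80),(241,101)],.134);print(T.round(4),T.mean(0))
h=T.mean(0)[:2]-c;print(np.hypot(*h),np.degrees(np.arctan2(h[1],h[0])))
H,V=hsv[...,0],hsv[...,2]
cc,s,ct,m=blob((H>4)&(H<22)&(hsv[...,1]>150)&(V>50),(321,327));print(s,wplane(f,[cv2.minEnclosingCircle(ct)[0]],.2335))
E
```

```text
[ 0.57072681 -0.0375578 ] 0.07698690363600322 57 57
[[0.544  0.0691 0.134 ]
 [0.5779 0.0721 0.134 ]
 [0.5806 0.0637 0.134 ]
 [0.5456 0.0608 0.134 ]] [0.56201161 0.0664323  0.134     ]
0.10435465865688058 94.79065100644526
[ 265  276  114  108 9392] [[ 0.56790842 -0.04082963  0.2335    ]]
```

Call:
move_arm:
  rows:
    - [0.3,0.2,0.5,0,0,0,-0.1]
    - [0,0,1,0,0,0,-0.1]
    - [0,0,1.5,0,0,0,-0.1]
    - [0,0,1.5,0,0,0,-0.1]
    - [0,0,1.5,0,0,0,-0.1]
    - [0,0,1.5,0,0,0,-0.1]
    - [0,0,1.5,0,0,0,-0.1]
    - [0,0,1.5,0,0,0,-0.1]
    - [0,0,1,0,0,0,-0.1]
    - [0,0,0.8,0,0,0,-0.1]
    - [0,0,0.5,0,0,0,-0.1]
    - [0,0,0.3,0,0,0,-0.1]
    - [0,0,0,0,0,0,-0.1]
    - [0,0,0,0,0,0,-0.1]

```text
time: 8.37
tool_pos: [0.5721, -0.0387, 0.1039]
tool_rot: [0.0, 0.792, 0.61, 0.0]
contact_force: [-0.1, 0.4, -0.5]
gripper_width: 0.486
grasp_force: 60.6
```

Call:
move_arm:
  rows:
    - [0.1,-0.1,0.2,0,0,0,-0.1]
    - [0,0,0.1,0,0,0,-0.1]
    - [0,0,0.1,0,0,0,-0.1]
    - [0,0,0,0,0,0,-0.1]
    - [0,0,0,0,0,0,-0.1]

```text
time: 8.78
tool_pos: [0.5709, -0.0373, 0.0994]
tool_rot: [0.0, 0.792, 0.61, 0.0]
contact_force: [-1.8, -0.3, -0.3]
gripper_width: 0.484
grasp_force: 60.6
```

Call:
move_arm:
  rows:
    - [0,0,0.1,0,0,0,-0.1]
    - [0,0,0,0,0,0,-0.1]
    - [0,0,0,0,0,0,-0.05]
    - [0,0,0,0,0,0,0.0]
    - [0,0,0,0,0,0,0.05]
    - [0,0,0,0,0,0,0.1]
    - [0,0,0,0,0,0,0.15]
    - [0,0,0,0,0,0,0.2]
    - [0,0,0,0,0,0,0.3]
    - [0,0,0,0,0,0,0.4]
    - [0,0,0,0,0,0,0.4]
    - [0,0,0,0,0,0,0.4]
    - [0,0,0,0,0,0,0.4]

```text
time: 9.87
tool_pos: [0.5709, -0.0374, 0.0983]
tool_rot: [0.0, 0.792, 0.61, -0.0]
contact_force: [-0.0, 0.8, 0.2]
gripper_width: 0.7
grasp_force: 0.0
```

Call:
move_arm:
  rows:
    - [0,0,0,0,0,0,0.4]
    - [0,0,0,0,0,0,0.4]
    - [0,0,0,0,0,0,0.4]
    - [0,0,-0.5,0,0,0,0.4]
    - [0,0,-1,0,0,0,0.4]
    - [0,0,-1.5,0,0,0,0.4]
    - [0,0,-1.5,0,0,0,0.4]
    - [0,0,-1.5,0,0,0,0.4]
    - [0,0,-1.5,0,0,0,0.4]
    - [0,0,-1.5,0,0,0,0.4]
    - [0,0,-1.5,0,0,0,0.4]
    - [0,0,-1.5,0,0,0,0.4]
    - [0,0,0,0,0,0,0.4]
    - [0,0,0,0,0,0,0.4]

```text
time: 11.03
tool_pos: [0.5717, -0.0375, 0.2202]
tool_rot: [0.001, 0.792, 0.61, 0.001]
contact_force: [0.6, -0.4, -0.7]
gripper_width: 0.698
grasp_force: 0.0
```

```bash
cat > look.py <<'E'
import sys
from plant import manip
from h import *
n=sys.argv[1];zd=float(sys.argv[2])   # dish underside height
s=manip.state();print(s["time"],s["tool_pos"].round(4),s["tool_rot"].round(4),s["joint_pos"].round(3))
f=manip.grab_frame("wrist");cv2.imwrite(f"pics/{n}.png",f["img"]);np.savez(n+".npz",**f)
hsv=cv2.cvtColor(f["img"],cv2.COLOR_BGR2HSV);H,S,V=[hsv[...,i].astype(int) for i in range(3)]
c,s,ct,m=blob((H>4)&(H<22)&(S>150)&(V>50),tuple(map(float,sys.argv[3:5])));print("ball",s,wplane(f,[cv2.minEnclosingCircle(ct)[0]],zd+.03).round(4))
c,s,ct,m=blob(((H<5)|(H>172))&(S>120)&(V>50),tuple(map(float,sys.argv[5:7])));print("handle",s,cv2.approxPolyDP(ct,1.5,True)[:,0].tolist())
E
python3 look.py w3 .068 321 250 272 130
```

```text
11.0333 [ 0.5717 -0.0375  0.2202] [0.0013 0.7923 0.6101 0.0011] [-0.195 -0.052  1.769  0.     1.422  0.063]
ball [ 290  210   60   60 2579] [[ 0.5707 -0.0377  0.098 ]]
handle [ 225   71   71   68 2309] [[280, 71], [263, 76], [225, 93], [225, 98], [230, 106], [235, 105], [237, 108], [238, 106], [240, 109], [244, 109], [245, 105], [242, 101], [247, 100], [250, 103], [248, 105], [250, 104], [251, 106], [247, 110], [250, 107], [253, 109], [264, 138], [279, 131], [295, 127], [283, 98], [284, 95], [282, 97], [280, 94], [282, 93], [279, 91], [280, 89], [286, 89], [288, 86]]
```

View pics/w3.png

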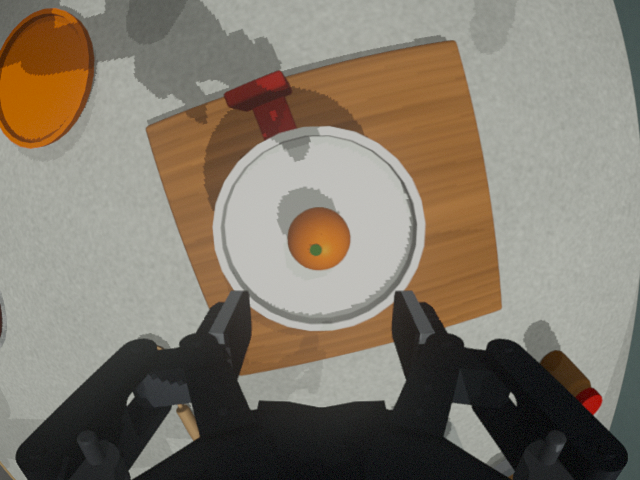

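Call:
move_arm:
  rows:
    - [0,0,0,0,0,5,0.4]
    - [0,0,0,0,0,5,0.2]
    - [0,0,0,0,0,5,0]
    - [0,0,0,0,0,5,-0.4]
    - [0,0,0,0,0,5,-0.4]
    - [0,0,0,0,0,5,-0.4]
    - [0,0,0,0,0,5,-0.4]
    - [0,0,0,0,0,5,-0.4]
    - [0,0,0,0,0,5,-0.4]
    - [0,0,0,0,0,5,-0.4]
    - [0,0,0,0,0,5,-0.4]
    - [0,0,0,0,0,5,-0.4]
    - [0,0,0,0,0,5,-0.4]
    - [0,0,0,0,0,5.4,-0.4]
    - [0,-1.5,0,0,0,0,-0.4]
    - [0,-2.5,0,0,0,0,-0.4]
    - [0,-2.5,0,0,0,0,-0.4]
    - [0,-2.5,0,0,0,0,-0.4]
    - [-0.1,-1.5,0,0,0,0,-0.4]
    - [0,0,0,0,0,0,-0.4]

```text
time: 12.75
tool_pos: [0.5599, 0.0697, 0.2166]
tool_rot: [-0.001, 0.999, 0.043, -0.001]
contact_force: [0.2, -0.0, 0.3]
gripper_width: 0.299
grasp_force: 0.0
```

```bash
python3 look.py w4 .068 420 260 320 250
```

```text
12.75 [0.5599 0.0697 0.2166] [-6.000e-04  9.991e-01  4.350e-02 -1.500e-03] [-9.000e-03 -6.700e-02  1.789e+00  1.000e-03  1.423e+00  1.475e+00]
ball [ 445  208   57   59 2558] [[ 0.5709 -0.0384  0.098 ]]
handle [ 320  209   48   73 2087] [[322, 209], [320, 218], [321, 280], [334, 281], [335, 250], [337, 248], [366, 248], [365, 232], [367, 217], [334, 217], [331, 209]]
```

View pics/w4.png

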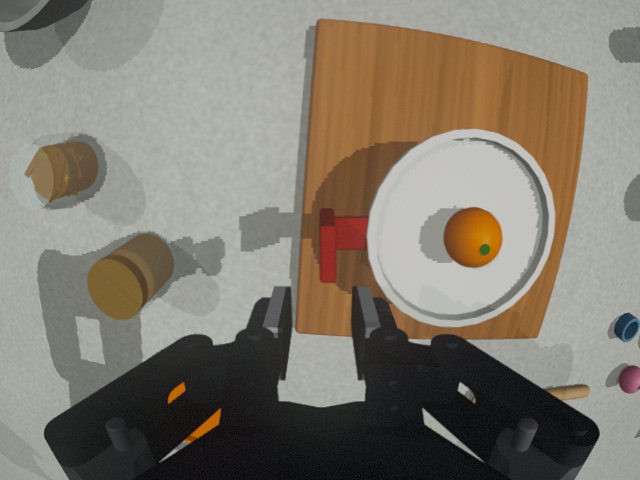

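```bash
python3 - <<'E'
from h import *
f=load("w4.npz")
T=wplane(f,[(320.5,225),(335,225),(335,281.5),(321,281.5)],.134);print(T.round(4),T.mean(0).round(4))
b=f["img"][200:290:4,328];print(b.tolist())
E
```

```text
[[0.5789 0.0725 0.134 ]
 [0.5797 0.0642 0.134 ]
 [0.5447 0.0608 0.134 ]
 [0.544  0.0692 0.134 ]] [0.5618 0.0667 0.134 ]
[[50, 78, 114], [49, 77, 112], [37, 50, 95], [34, 38, 89], [31, 38, 87], [33, 44, 88], [40, 43, 93], [38, 44, 146], [42, 47, 149], [38, 45, 149], [39, 46, 149], [39, 46, 149], [42, 46, 148], [32, 44, 146], [36, 43, 145], [34, 45, 145], [38, 45, 147], [32, 41, 145], [40, 47, 149], [37, 47, 146], [37, 46, 149], [59, 103, 148], [60, 104, 150]]
```

Call:
move_arm:
  rows:
    - [0.2,0.3,0.5,0,0,0,-0.4]
    - [0,0,1.5,0,0,0,-0.4]
    - [0,0,1.5,0,0,0,-0.4]
    - [0,0,1.5,0,0,0,-0.4]
    - [0,0,0.5,0,0,0,-0.4]
    - [0,0,0,0,0,0,-0.4]
    - [0,0,0,0,0,0,-0.4]

```text
time: 13.38
tool_pos: [0.5634, 0.0636, 0.163]
tool_rot: [0.0, 0.999, 0.041, -0.0]
contact_force: [0.0, 0.9, 0.1]
gripper_width: 0.299
grasp_force: 0.0
```

Call:
move_arm:
  rows:
    - [-0.1,-0.3,0.5,0,0,0,-0.4]
    - [0,0,0.5,0,0,0,-0.4]
    - [0,0,0,0,0,0,-0.4]
    - [0,0,0,0,0,0,-0.4]
    - [0,0,0,0,0,0,-0.4]

```text
time: 13.8
tool_pos: [0.5623, 0.0673, 0.1535]
tool_rot: [0.0, 0.999, 0.042, 0.0]
contact_force: [0.6, 0.8, -0.2]
gripper_width: 0.302
grasp_force: 0.0
```

```bash
python3 look.py w5 .068 420 240 320 250; python3 -c "
from h import *
f=load('w5.npz');import json
hsv=cv2.cvtColor(f['img'],cv2.COLOR_BGR2HSV);H,S,V=[hsv[...,i].astype(int) for i in range(3)]
c,s,ct,m=blob(((H<5)|(H>172))&(S>120)&(V>115),(320,265));r=cv2.minAreaRect(ct);print(s,r,wplane(f,cv2.boxPoints(r),.134).round(4).tolist(),wplane(f,[r[0]],.134))"
```

```text
13.8 [0.5623 0.0673 0.1535] [0.000e+00 9.991e-01 4.190e-02 2.000e-04] [-0.012 -0.007  1.84  -0.     1.309  1.475]
ball [ 472  235   72   75 4138] [[ 0.5707 -0.0376  0.098 ]]
handle [ 311  237   66  105 3678] [[376, 248], [336, 249], [331, 247], [329, 238], [315, 238], [311, 285], [313, 328], [315, 329], [313, 330], [315, 335], [313, 337], [316, 341], [332, 339], [332, 292], [335, 288], [352, 288], [357, 285], [373, 287], [373, 267]]
[ 312  249   64   47 2000] ((343.47296142578125, 269.33782958984375), (41.59294891357422, 68.22559356689453), 80.53767395019531) [[0.585, 0.076, 0.134], [0.592, 0.0491, 0.134], [0.5742, 0.0438, 0.134], [0.5668, 0.0718, 0.134]] [[0.57972503 0.06026561 0.134     ]]
```

Call:
move_arm:
  rows:
    - [0,0,0.8,0,0,0,-0.4]
    - [0,0,0.8,0,0,0,-0.4]
    - [0,0,0.8,0,0,0,-0.4]
    - [0,0,0.8,0,0,0,-0.4]
    - [0,0,0.4,0,0,0,-0.4]
    - [0,0,0,0,0,0,-0.4]
    - [0,0,0,0,0,0,-0.4]
    - [0,0,0,0,0,0,-0.4]

```text
time: 14.52
tool_pos: [0.5624, 0.0673, 0.1175]
tool_rot: [0.0, 0.999, 0.042, 0.0]
contact_force: [-0.6, -0.1, 0.2]
gripper_width: 0.297
grasp_force: 0.0
```

Call:
move_arm:
  rows:
    - [0,0,0,0,0,0,-0.5]
    - [0,0,0,0,0,0,-0.6]
    - [0,0,0,0,0,0,-0.65]
    - [0,0,0,0,0,0,-0.7]
    - [0,0,0,0,0,0,-0.75]
    - [0,0,0,0,0,0,-0.8]
    - [0,0,0,0,0,0,-0.85]
    - [0,0,0,0,0,0,-0.9]
    - [0,0,0,0,0,0,-1]
    - [0,0,0,0,0,0,-1]
    - [0,0,0,0,0,0,-1]
    - [0,0,0,0,0,0,-1]

```text
time: 15.52
tool_pos: [0.5623, 0.0672, 0.1175]
tool_rot: [0.0, 0.999, 0.042, 0.0]
contact_force: [0.6, 0.6, 2.4]
gripper_width: 0.109
grasp_force: 58.6
```

```bash
python3 look.py w6 .068 480 240 320 250; python3 -c "
from plant import manip;s=manip.state();print(s['contact_force'],s['ft_torque'],s['grasp_force'],s['gripper_width'])"
```

```text
15.5167 [0.5623 0.0672 0.1175] [1.000e-04 9.991e-01 4.190e-02 2.000e-04] [-0.012  0.033  1.864 -0.     1.244  1.475]
ball [ 496  257   84   88 5618] [[ 0.5696 -0.0376  0.098 ]]
handle [ 306  260   81  132 4897] [[313, 260], [311, 263], [311, 279], [308, 287], [306, 311], [309, 331], [309, 387], [312, 391], [332, 391], [334, 383], [334, 337], [336, 322], [334, 286], [348, 285], [351, 297], [361, 297], [368, 303], [372, 320], [382, 319], [382, 297], [386, 273], [374, 271], [334, 273], [329, 260]]
[ 0.09922278 -1.16851298  1.50637092] [-0.26241492  0.02200005 -0.03300768] 58.614075779914856 0.10673684900393166
```

Call:
move_arm:
  rows:
    - [0,0,-0.05,0,0,0,-1]
    - [0,0,-0.1,0,0,0,-1]
    - [0,0,-0.1,0,0,0,-1]
    - [0,0,-0.1,0,0,0,-1]
    - [0,0,-0.1,0,0,0,-1]
    - [0,0,-0.1,0,0,0,-1]
    - [0,0,-0.05,0,0,0,-1]
    - [0,0,0,0,0,0,-1]
    - [0,0,0,0,0,0,-1]
    - [0,0,0,0,0,0,-1]
    - [0,0,0,0,0,0,-1]

```text
time: 16.48
tool_pos: [0.5621, 0.0673, 0.1232]
tool_rot: [-0.0, 0.999, 0.042, -0.0]
contact_force: [-0.1, 0.3, -3.0]
gripper_width: 0.11
grasp_force: 58.4
```

```bash
cat > tilt.py <<'E'
import sys
from plant import manip
from h import *
s=manip.state();print(s["time"],s["tool_pos"].round(4),s["tool_rot"].round(4),s["contact_force"].round(2),s["ft_torque"].round(3),s["grasp_force"],s["gripper_width"])
q=s["tool_rot"]
fs=[manip.grab_frame("scene"),manip.grab_frame("side")]
for f,n in zip(fs,("scene","side")):cv2.imwrite(f"pics/{sys.argv[1]}_{n}.png",f["img"]);np.savez(f"{sys.argv[1]}_{n}.npz",**f)
w=manip.grab_frame("wrist");cv2.imwrite(f"pics/{sys.argv[1]}_w.png",w["img"]);np.savez(f"{sys.argv[1]}_w.npz",**w)
a=cv2.resize(fs[0]["img"][180:330,255:405],None,fx=2.6,fy=2.6,interpolation=cv2.INTER_CUBIC);b=cv2.resize(fs[1]["img"][140:290,290:440],None,fx=2.6,fy=2.6,interpolation=cv2.INTER_CUBIC)
cv2.imwrite(f"pics/{sys.argv[1]}.png",np.hstack([a,b]))
u=[]
for f,g in zip(fs,sys.argv[2].split("/")):
    hsv=cv2.cvtColor(f["img"],cv2.COLOR_BGR2HSV);H,S,V=[hsv[...,i].astype(int) for i in range(3)]
    c,st,ct,m=blob((H>4)&(H<22)&(S>150)&(V>80),tuple(map(float,g.split(","))));u.append(cv2.minEnclosingCircle(ct)[0]);print(st)
print("ball",tri(fs,u).round(4))
E
python3 tilt.py t1 318,262/357,222
```

```text
16.4833 [0.5621 0.0673 0.1232] [-0.000e+00  9.991e-01  4.190e-02 -1.000e-04] [-0.06  0.32 -3.03] [ 0.238  0.018 -0.018] 58.359426856040955 0.1099224841177245
[312 253  22  22 366]
[349 221  16  15 193]
ball [ 0.5691 -0.0371  0.1027]
```

View pics/t1.png

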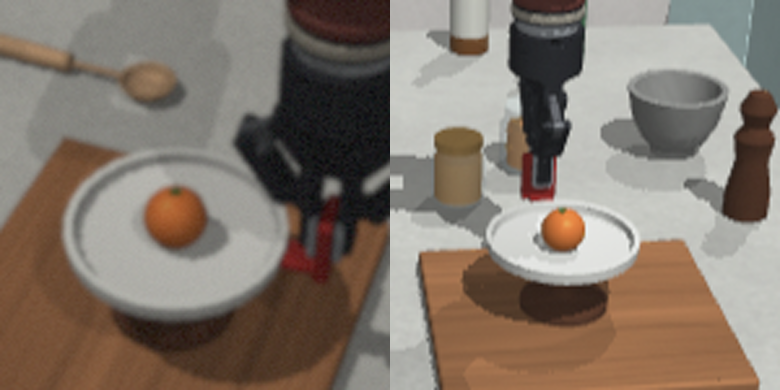

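Call:
move_arm:
  rows:
    - [0,0,-0.1,0,0,0,-1]
    - [0,0,-0.2,0,0,0,-1]
    - [0,0,-0.3,0,0,0,-1]
    - [0,0,-0.4,0,0,0,-1]
    - [0,0,-0.5,0,0,0,-1]
    - [0,0,-0.5,0,0,0,-1]
    - [0,0,-0.5,0,0,0,-1]
    - [0,0,-0.5,0,0,0,-1]
    - [0,0,-0.5,0,0,0,-1]
    - [0,0,-0.5,0,0,0,-1]
    - [0,0,-0.5,0,0,0,-1]
    - [0,0,-0.5,0,0,0,-1]
    - [0,0,-0.5,0,0,0,-1]
    - [0,0,-0.5,0,0,0,-1]
    - [0,0,-0.5,0,0,0,-1]
    - [0,0,-0.4,0,0,0,-1]
    - [0,0,-0.3,0,0,0,-1]
    - [0,0,-0.2,0,0,0,-1]
    - [0,0,-0.1,0,0,0,-1]
    - [0,0,0,0,0,0,-1]

```text
time: 18.3
tool_pos: [0.5622, 0.0673, 0.1985]
tool_rot: [0.0, 0.999, 0.042, 0.0]
contact_force: [0.2, -0.3, -1.8]
gripper_width: 0.114
grasp_force: 58.4
```

Call:
move_arm:
  rows:
    - [0,0,0,0,0,0,-1]
    - [0,0,0,0,0,0,-1]
    - [0,0,0,0,0,0,-1]
    - [0,0,0,0,0,0,-1]
    - [0,0,0,0,0,0,-1]
    - [0,0,0,0,0,0,-1]

```text
time: 18.8
tool_pos: [0.5621, 0.0673, 0.1982]
tool_rot: [-0.0, 0.999, 0.042, -0.0]
contact_force: [0.5, -0.3, -1.3]
gripper_width: 0.108
grasp_force: 58.4
```

```bash
python3 tilt.py t2 323,230/357,190; python3 - <<'E'
import glob
from h import *
# rim in wrist view before lift (w6) and after: the camera rides with the gripper, so change shows tilt/slip
for n in("w6.npz","t1_w.npz","t2_w.npz"):
    f=load(n);hsv=cv2.cvtColor(f["img"],cv2.COLOR_BGR2HSV);H,S,V=[hsv[...,i].astype(int) for i in range(3)]
    c,s,ct,m=blob((H>4)&(H<22)&(S>150)&(V>50),(520,290));k=cv2.minEnclosingCircle(ct)
    c2,s2,ct2,m2=blob((S<40)&(V>150),(560,250))
    print(n,"ball",np.round(k[0],1),round(k[1],1),"white",s2)
E
```

```text
18.8 [0.5621 0.0673 0.1982] [-0.000e+00  9.991e-01  4.190e-02 -1.000e-04] [ 0.53 -0.31 -1.3 ] [ 0.193 -0.002 -0.05 ] 58.35113525390625 0.10806478833907424
[310 221  24  23 415]
[350 194  16  16 205]
ball [ 0.5691 -0.0372  0.1781]
w6.npz ball [537.9 300.7] 44.2 white [  384   139   256   341 45097]
t1_w.npz ball [537.  300.3] 43.9 white [  384   139   256   341 45543]
t2_w.npz ball [537.1 300.1] 44.1 white [436 382  10   6  22]
```

View pics/t2.png

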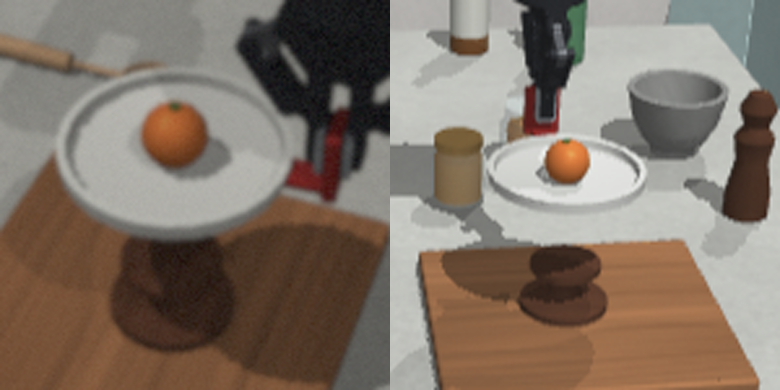

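Call:
move_arm:
  rows:
    - [-0.09,0,0,0,0,-0.5,-1]
    - [-0.18,0,0,0,0,-1,-1]
    - [-0.28,0,0,0,0,-1.5,-1]
    - [-0.37,0.01,0,0,0,-2,-1]
    - [-0.37,0,0,0,0,-2,-1]
    - [-0.37,0.01,0,0,0,-2,-1]
    - [-0.36,0.01,0,0,0,-2,-1]
    - [-0.37,0,0,0,0,-2,-1]
    - [-0.37,0.01,0,0,0,-2,-1]
    - [-0.36,0.01,0,0,0,-2,-1]
    - [-0.37,0,0,0,0,-2,-1]
    - [-0.37,0.01,0,0,0,-2,-1]
    - [-0.36,0.01,0,0,0,-2,-1]
    - [-0.28,0,0,0,0,-1.5,-1]
    - [-0.18,0,0,0,0,-1,-1]
    - [-0.09,0,0,0,0,-0.5,-1]
    - [0,0,0,0,0,0,-1]
    - [0,0,0,0,0,0,-1]

```text
time: 20.45
tool_pos: [0.5171, 0.0529, 0.1983]
tool_rot: [-0.0, 0.964, 0.265, 0.0]
contact_force: [-0.2, -0.6, -2.1]
gripper_width: 0.11
grasp_force: 58.4
```

```bash
python3 tilt.py t3 323,230/357,200; python3 - <<'E'
from h import *
f=load("t3_w.npz");hsv=cv2.cvtColor(f["img"],cv2.COLOR_BGR2HSV);H,S,V=[hsv[...,i].astype(int) for i in range(3)]
c,s,ct,m=blob((H>4)&(H<22)&(S>150)&(V>50),(520,290));k=cv2.minEnclosingCircle(ct);print(k)
E
```

```text
20.45 [0.5171 0.0529 0.1983] [-0.      0.9641  0.2655  0.    ] [-0.17 -0.59 -2.1 ] [0.238 0.062 0.002] 58.3510959148407 0.11016580497047784
[310 221  23  23 414]
[350 194  17  16 205]
ball [ 0.5694 -0.0382  0.1775]
((537.0355224609375, 300.2503662109375), 43.9118537902832)
```

Call:
move_arm:
  rows:
    - [-0.09,0,0,0,0,-0.5,-1]
    - [-0.18,0,0,0,0,-1,-1]
    - [-0.28,0,0,0,0,-1.5,-1]
    - [-0.37,0.01,0,0,0,-2,-1]
    - [-0.37,0,0,0,0,-2,-1]
    - [-0.37,0.01,0,0,0,-2,-1]
    - [-0.36,0.01,0,0,0,-2,-1]
    - [-0.37,0,0,0,0,-2,-1]
    - [-0.37,0.01,0,0,0,-2,-1]
    - [-0.36,0.01,0,0,0,-2,-1]
    - [-0.37,0,0,0,0,-2,-1]
    - [-0.37,0.01,0,0,0,-2,-1]
    - [-0.36,0.01,0,0,0,-2,-1]
    - [-0.37,0,0,0,0,-2,-1]
    - [-0.37,0.01,0,0,0,-2,-1]
    - [-0.36,0.01,0,0,0,-2,-1]
    - [-0.37,0,0,0,0,-2,-1]
    - [-0.37,0.01,0,0,0,-2,-1]
    - [-0.36,0.01,0,0,0,-2,-1]
    - [-0.37,0,0,0,0,-2,-1]

```text
time: 22.27
tool_pos: [0.4732, 0.0021, 0.1983]
tool_rot: [0.0, 0.829, 0.559, -0.0]
contact_force: [1.8, 0.2, -1.9]
gripper_width: 0.109
grasp_force: 58.4
```

Call:
move_arm:
  rows:
    - [-0.37,0.01,0,0,0,-2,-1]
    - [-0.36,0.01,0,0,0,-2,-1]
    - [-0.37,0,0,0,0,-2,-1]
    - [-0.37,0.01,0,0,0,-2,-1]
    - [-0.36,0.01,0,0,0,-2,-1]
    - [-0.37,0,0,0,0,-2,-1]
    - [-0.37,0.01,0,0,0,-2,-1]
    - [-0.36,0.01,0,0,0,-2,-1]
    - [-0.37,0,0,0,0,-2,-1]
    - [-0.37,0.01,0,0,0,-2,-1]
    - [-0.28,0,0,0,0,-1.5,-1]
    - [-0.18,0,0,0,0,-1,-1]
    - [-0.09,0,0,0,0,-0.5,-1]
    - [0,0,0,0,0,0,-1]
    - [0,0,0,0,0,0,-1]
    - [0,0,0,0,0,0,-1]
    - [0,0,0,0,0,0,-1]
    - [0,0,0,0,0,0,-1]
    - [0,0,0,0,0,0,-1]

```text
time: 23.85
tool_pos: [0.4657, -0.0388, 0.1983]
tool_rot: [-0.0, 0.702, 0.712, -0.0]
contact_force: [0.2, -0.2, -2.6]
gripper_width: 0.104
grasp_force: 58.3
```

```bash
python3 tilt.py t4 323,230/357,200; python3 - <<'E'
from h import *
f=load("t4_w.npz");hsv=cv2.cvtColor(f["img"],cv2.COLOR_BGR2HSV);H,S,V=[hsv[...,i].astype(int) for i in range(3)]
c,s,ct,m=blob((H>4)&(H<22)&(S>150)&(V>50),(520,290));k=cv2.minEnclosingCircle(ct);print(k)
E
```

```text
23.85 [ 0.4657 -0.0388  0.1983] [-0.      0.7021  0.7121 -0.    ] [ 0.18 -0.24 -2.56] [0.002 0.242 0.029] 58.345699310302734 0.10367340921576748
[309 221  23  23 411]
[351 194  16  16 207]
ball [ 0.5707 -0.0387  0.1781]
((537.1674194335938, 300.1629638671875), 44.268836975097656)
```

View pics/t4.png

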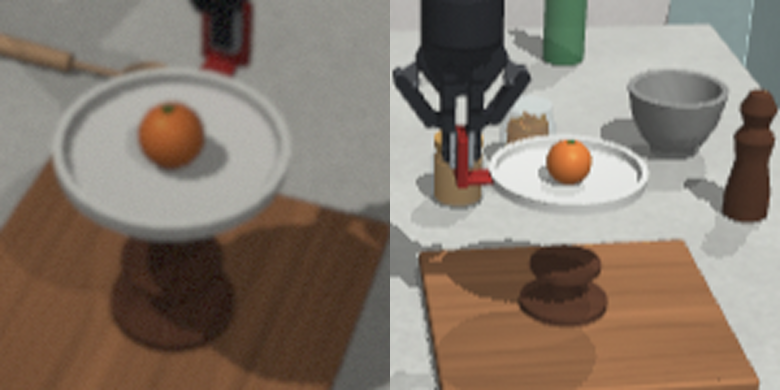

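```bash
python3 -c "
from plant import manip
print(manip.job_done())"
```

```text
the job is handed in; nothing more can be done
None
```

The job is handed in (no verdict was returned): the arm is holding the dish level about 8 cm above the stand, handle square to the board's near edge to within about a degree by my measurements, with the clementine lying free in its middle.

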